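# Gauge the sleeves, then hold the sampling probe out at its mark

### The arm

A 7-joint arm with a two-finger parallel gripper is mounted at the origin on the work surface. World frame = base frame: x ahead of the robot, y to its left, z up, the work surface at z = 0. Lengths are in m, angles in degrees, forces in N, time in s.
With the tool pointing down it reaches from about 0.425 to 0.875 m from the base axis. Payload 4.7 kg.
Tool frame: the origin (TCP) lies midway between the tips of the shut fingers; the grasp point (between the pads) lies 19 mm behind it; z points along the fingers, y is the line along which they close (so a half turn about z gives the same grasp; the last joint's range is limited). The gripper opens to 87 mm and grips with 3 to 60 N. Pads are 19 mm wide; open, the fingers measure 117 mm over their backs; the gripper's body (75 mm by 190 mm) begins 51 mm behind the grasp point.
Start: joints at [-67.317, 18.392, -4.016, 83.108, 1.295, 78.541, -3.26], TCP at [0.242, 0.603, 0.223] pointing down, gripper open.
Joint ranges: [-163.93, 163.93], [-17.29, 119.83], [-79.2, 71.16], [3.27, 140.29], [-89.18, 269.18], [5.43, 117.66], [-154.24, 154.24]. Speed limits (degrees/s): [147.25, 147.25, 180, 180, 180, 180, 180].

### API

Orientations are given as [roll, pitch, yaw] about the fixed x, y, z axes, in that order (R = Rz(yaw) Ry(pitch) Rx(roll)).
In Python, from cell import env gives the robot as it stands.
- The arm moves only by the tool step_arm, never from a script. Its argument "moves" is a list of rows, each an object with "dp": the shift along the tool's x, y, z in mm, a list of three; "dr": the turn, a rotation vector about the tool's x, y, z in rad, a list of three; "fingers": the closure, from 0 (fully open) to 1 (shut). In form: [{"dp": [dx, dy, dz], "dr": [ax, ay, az], "fingers": fingers}, ...]. A call has exactly 5 rows; each row shifts and turns the commanded pose from where the row before left it, along the tool's axes as they then stand; what a row does not reach is not made up. A row lasts 1/8 s, in which the tool goes at most 62.5 mm and 10.7 degrees, less where a joint would pass 70% of its speed; a pose out of reach is approached as far as the arm can. A call with a gripper value outside its range is refused whole. The fingers move at their own pace and stop on an object; "squeeze" is the grip in N (left out, the last holds). Time passes only in rows, so rows that do not move let the fingers close, or fill a call up. It gives the time, the measured TCP pose, the force, the opening and the grip force at its end, in the units of the state.
- env.get_obs(): the state, without advancing time (a new reading comes with each control period).
- env.read_camera(name): name is "side" or "top"; returns the picture (420x560x3 uint8, red, green, blue); there is no depth.
- env.camera_model(name): a dict with "fx", "fy", "cx", "cy" (pixels), "k1" (the pictures are not rectified: a ray, as slopes to the right and down, at radius r is drawn at 1 + k1 r^2 times it, then the intrinsics apply), "R" (3x3) and "t" (3): a world point X has camera coordinates R X + t. Camera axes: x right, y down, z forward; pixel columns grow to the right and rows downward; lengths in m; the calibration is good to about 2 mm. A picture is of the moment at which its call begins. camera_model takes no time and is no camera call.
- env.sign_off(): hands the job in; it is judged then, once.
The state is a dict: "time_s": time; "qpos": joint angles; "joint_velocities": joint speeds; "effort": joint torques, N m; "tool_pos": TCP position; "tool_rot": TCP orientation; "force": force on the tool from outside, world axes, zero at the start; "wrist_torque": the same for the moment, N m; "grip_width": finger opening in m; "grasp_force": force on a finger pad.
Only numpy, scipy, OpenCV 4.12 (cv2) and the standard library are available. Lean on these libraries where they do the work, as an engineer would, in place of code of your own. Each camera call takes 0.05 s, during which the arm holds its last target. There are 200 camera calls.

### The job

We are about to fit a guide sleeve to the sampler's sprung probe. Find which of the two brass sleeves fits the gauge pin and leave it on the pin, pushed fully down; put the other, whose bore is too small, in the steel reject tray. Then take the probe by its black grip, pull it out against its spring until the end disc is right above the cursor bar on the scale, and finish holding it there, without letting go; leave the cursor and everything else on the bench where they are.

Things in the scene. Friction and masses are not known exactly. Their poses are not given: they have to be found in the camera images.
- sleeve_wide: Brass sleeve that fits the gauge pin: plain upright tube, 34 mm outside diameter, 34 mm tall, bore 15 mm right through, about 90 g. Loose, standing on the bench. Origin at the centre of its underside, z up its axis.
- sleeve_narrow: Brass sleeve that does not fit: same outside (34 mm diameter, 34 mm tall, about 90 g) but its bore is only 9 mm. Loose, standing on the bench beside the other; which of the two lies nearer the robot changes. Origin at the centre of its underside, z up its axis.
- pin_seat (a point): Foot of the upright steel gauge pin: the point on the pin's axis at the top face of its fixed dark square base (70 x 70 mm, 12 mm thick), 12 mm above the bench. The pin is 13 mm in diameter and rises 44 mm above this point, its last 12 mm tapering to a 4 mm tip. A fitting sleeve slides down until its underside rests on the base.
- tray_in (a point): Centre of the inner floor of the fixed open steel reject tray (130 x 130 mm outside, walls 4 mm thick and 24 mm high over the bench); x and y along its sides.
- probe: Sprung telescoping rod (12 mm thick, level, axis 75 mm up) with black grip and end disc. Slides 0 to 140 mm along its +y out of a fixed grey housing (52 mm wide, top 101 mm up), 30 mm of bare rod showing at rest between snout and grip. The spring pulls back 3 N at rest plus 60 N/m (9 N at 100 mm); let go, it springs in. Origin at bench height, 75 mm behind the grip's middle.
- probe_grip (a point): Middle of the black grip cylinder (20 mm diameter, 40 mm long), on the rod's axis, 75 mm above the bench (20 mm before the near face of the end disc); moves with the rod. y axis = the pulling direction.
- probe_disc (a point): Centre of the black end disc (36 mm diameter, 6 mm thick), on the rod's axis, 23 mm beyond the middle of the grip; moves with the rod. y axis = the pulling direction.
- cursor_line (a point): The length mark: middle of the top edge of the dark steel cursor bar (84 mm long across the rod, 6 mm thick, top 32 mm above the bench) on the scale of the unit's base plate (90 mm wide, 8 mm thick), below the rod's path. Stiff; set 55 to 100 mm farther out than the end disc at rest. y axis = the pulling direction. The disc passes 25 mm above it.
- driver: screwdriver lying on the bench, 150 mm long; a bystander; origin near its middle, x along it
- vial_a: small amber sample vial with black cap, 26 mm wide, 50 mm tall, standing; a bystander; origin at the centre of its underside
- vial_b: another such amber vial, 26 mm wide, 50 mm tall; a bystander; origin at the centre of its underside
- petri: clear closed petri dish, 84 mm wide, 14 mm tall; a bystander; origin at the centre of its underside
- flask: glass conical flask, 72 mm wide, 108 mm tall; a bystander; origin at the centre of its underside
- spare_washer: flat steel washer, 30 mm wide, 6 mm thick; a bystander; origin at the centre of its underside
- wash: white bottle, 60 mm wide, 140 mm tall; a bystander; origin at the centre of its underside
Not all that is in view belongs to the job. Leave any red look-alike of the sleeve_wide alone. Leave any green look-alike of the sleeve_narrow alone.

How it is judged (in metres and radians):
On the way, in this order (a step that is already met when the one before it is completed fails the run):
1. the fitting sleeve is fully down on the gauge pin and the other lies in the tray, both let go (horizontal distance between sleeve_wide and pin_seat below 0.004 m and z of sleeve_wide in the frame of pin_seat below 0.003 m and angle between sleeve_wide's own z axis and vertical below 0.1 rad and contact force between the fingers and sleeve_wide below 0.1 N and x of sleeve_narrow in the frame of tray_in between -0.058 and 0.058 m and y of sleeve_narrow in the frame of tray_in between -0.058 and 0.058 m and z of sleeve_narrow in the frame of tray_in between -0.005 and 0.02 m and contact force between the fingers and sleeve_narrow below 0.1 N and linear speed of each of sleeve_narrow, sleeve_wide below 0.03 m/s), for 0.2 s.
2. the probe is pulled out to the cursor and held still by the gripper (y of probe_disc in the frame of cursor_line between -0.005 and 0.005 m and contact force between the fingers and probe above 2 N and linear speed of probe below 0.01 m/s), for 0.3 s.
At the end, for the whole second after the job is handed in: The wide-bore sleeve is upright on the gauge pin (within 4 mm of its axis, underside within 3 mm of the base) and the narrow one lies in the tray, neither touched by the fingers; the fingers hold the probe still, its end disc within 5 mm of the cursor bar along the pulling direction (all of step 1 and all of step 2); the arm keeps its last pose, push and grip.
It fails at once if the cursor is shifted by more than 5 mm (distance of cursor_line from where it was at the start of the episode above 0.005 m).
It fails at once if a bystander is shifted by more than 25 mm or knocked over (distance of any of vial_a, vial_b, petri, flask, spare_washer, wash, driver from where it was at the start of the episode above 0.025 m or angle between any of vial_a, vial_b, petri, flask, spare_washer, wash's own z axis and vertical above 0.5 rad).
It also fails if it takes over 61 s, if anything falls off the work surface, if the arm or the gripper's body presses on something with over 40 N, if the wrist force passes 120 N, or if a joint passes its speed limit or range.

## Working session

There is one attempt and no reset: what is moved stays moved. The work goes in short steps, Python scripts to look and compute and a tool call to move; the robot and the scene stay as the last step left them, time stands still between calls to the robot, and variables do not carry over. Pictures are saved under pics/ and viewed, at most 10 in all, crops included, and the job is handed in when it is done.

Besides the shell and the picture viewer there is one more tool, called after ">>>" as name(argument=value, ...) on one line, values as JSON. step_arm: Moves the arm, as the interface text tells. Its arguments: {"type":"object","properties":{"moves":{"type":"array","items":{"type":"object","properties":{"dp":{"type":"array","items":{"type":"number"}},"dr":{"type":"array","items":{"type":"number"}},"fingers":{"type":"number"}}}},"squeeze":{"type":"number"}},"required":["moves"]}

```bash
ls; mkdir -p pics; python3 - <<'E'
from cell import env
import cv2
for n in("side","top"):
    cv2.imwrite(f"pics/{n}0.png",env.read_camera(n)[:,:,::-1]); m=env.camera_model(n); print(n,m)
o=env.get_obs(); print(o)
E
```

```text
pics
side {'fx': 380.1464583368518, 'fy': 380.1464583368518, 'cx': 281.3945332339926, 'cy': 207.38199496461007, 'k1': -0.04809157510550336, 'R': array([[-0.82432865, -0.56599628,  0.01142333],
       [-0.32310819,  0.45382069, -0.83045041],
       [ 0.4648477 , -0.68825503, -0.55697543]]), 't': array([0.554792  , 0.2333564 , 0.59053178])}
top {'fx': 381.16351710661473, 'fy': 381.16351710661473, 'cx': 279.3815911466442, 'cy': 210.1516850907178, 'k1': -0.05532439350634867, 'R': array([[ 0.01218797, -0.99920498, -0.03795875],
       [-0.9862757 , -0.00576185, -0.1650062 ],
       [ 0.16465631,  0.03944888, -0.98556181]]), 't': array([0.06248519, 0.63155657, 0.86810311])}
{'time_s': 0.1, 'qpos': array([-67.31710556,  18.43518077,  -4.01559558,  83.16683804,
         1.29340667,  78.53894925,  -3.2591884 ]), 'joint_velocities': array([-0.02239986, -0.07987602, -0.0151475 , -0.21257732,  0.01149789,
        0.04212983,  0.04464961]), 'effort': array([-3.34647211e-04, -4.92567945e+01, -4.05844487e-01, -3.13396382e+01,
       -6.40442083e-02,  3.94497660e-02,  8.48318450e-05]), 'tool_pos': array([0.24203725, 0.60274414, 0.2215761 ]), 'tool_rot': array([-1.79904171e+02,  3.71147556e-03,  1.58127234e+02]), 'force': array([-0.39669837,  1.08311436,  0.694319  ]), 'wrist_torque': array([-0.03667831,  0.00476709, -0.0263233 ]), 'grasp_force': 0.0, 'grip_width': 0.08723193686642686}
```

View pics/top0.png

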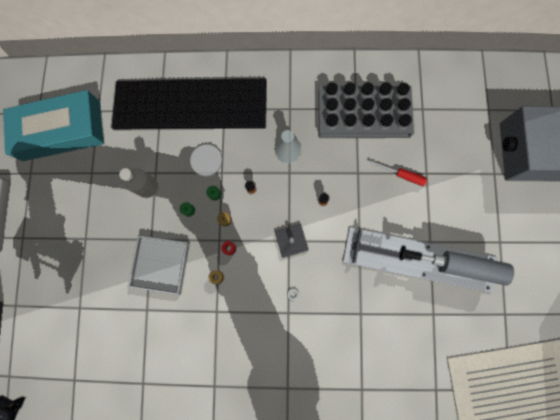

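View pics/side0.png

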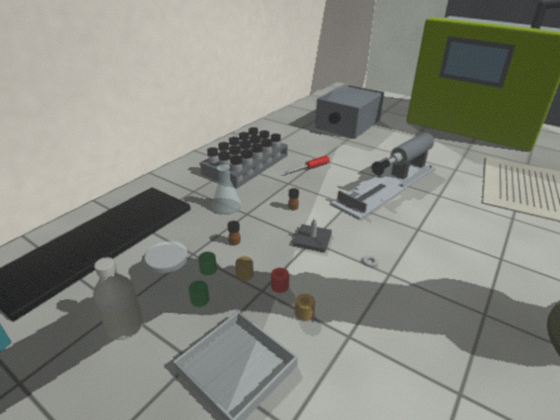

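```bash
python3 - <<'E'
import cv2,numpy as np
a=cv2.imread("pics/top0.png")
f=lambda x0,x1,y0,y1,s:cv2.resize(a[y0:y1,x0:x1],None,fx=s,fy=s,interpolation=cv2.INTER_CUBIC)
cv2.imwrite("pics/c1.png",f(205,315,200,300,6)) 
cv2.imwrite("pics/c2.png",f(340,520,220,295,4.4))
E
```

```text
(no output)
```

View pics/c1.png

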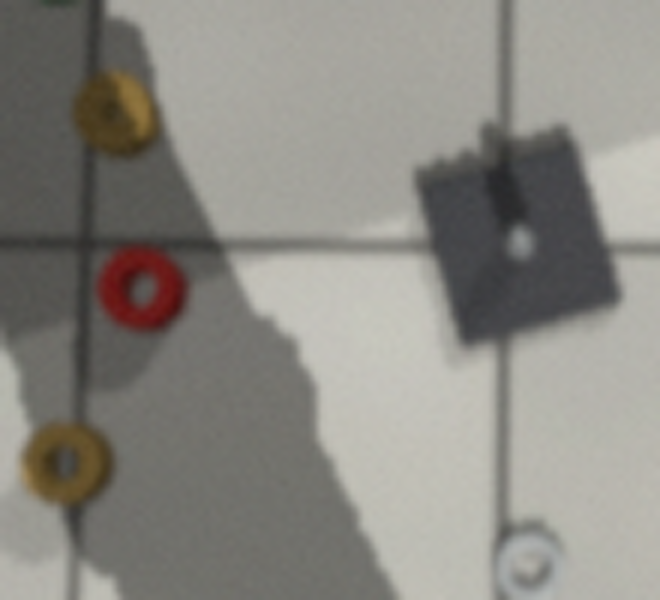

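View pics/c2.png

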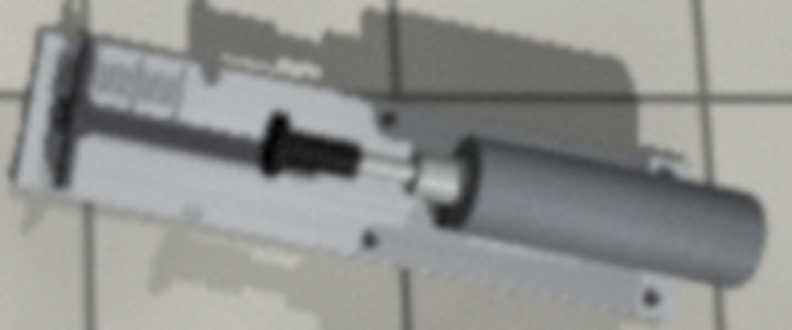

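```bash
cat > h.py <<'E'
from cell import env
import cv2,numpy as np
from scipy.optimize import least_squares
def proj(n,P):
    m=env.camera_model(n);K=np.array([[m['fx'],0,m['cx']],[0,m['fy'],m['cy']],[0,0,1]])
    return cv2.projectPoints(np.atleast_2d(np.float64(P)),cv2.Rodrigues(m['R'])[0],m['t'],K,np.array([m['k1'],0,0,0]))[0][:,0]
def at_z(n,uv,z):
    m=env.camera_model(n);K=np.array([[m['fx'],0,m['cx']],[0,m['fy'],m['cy']],[0,0,1]])
    u=cv2.undistortPoints(np.float64(uv).reshape(-1,1,2),K,np.array([m['k1'],0,0,0]))[:,0]
    d=np.c_[u,np.ones(len(u))]@m['R'];C=-m['R'].T@m['t']
    return C+d*((z-C[2])/d[:,2])[:,None]
E
python3 - <<'E'
from h import *
a=cv2.imread("pics/side0.png")
f=lambda x0,x1,y0,y1,s:cv2.resize(a[y0:y1,x0:x1],None,fx=s,fy=s,interpolation=cv2.INTER_CUBIC)
c=np.zeros((600,790,3),np.uint8)
p=f(325,445,130,215,5);c[:425,:600]=p
q=f(290,336,212,254,4);c[425:425+168,:184]=q
q=f(230,330,250,325,2.3);c[425:425+q.shape[0],200:200+q.shape[1]]=q
cv2.imwrite("pics/c3.png",c)
t=np.linspace(0,2*np.pi,40)
def hull_c(n,x,y):
    P=np.array([[x+.017*np.cos(k),y+.017*np.sin(k),z] for k in t for z in(0,.034)])
    H=cv2.convexHull(np.float32(proj(n,P)));M=cv2.moments(H);return np.array([M['m10'],M['m01']])/M['m00'],M['m00']
cen={}
for n in('top','side'):
    hsv=cv2.cvtColor(cv2.imread(f"pics/{n}0.png"),cv2.COLOR_BGR2HSV)
    m=cv2.inRange(hsv,(14,90,40),(28,255,255));m=cv2.morphologyEx(m,cv2.MORPH_CLOSE,np.ones((7,7)))
    k,_,st,ce=cv2.connectedComponentsWithStats(m)
    for s,c_ in zip(st[1:],ce[1:]):
        if s[4]>60: print(n,s,c_); cen.setdefault(n,[]).append(c_)
for i in (0,1):
  for n in('top','side'):
    for c_ in cen[n]:
      g=at_z(n,[c_],.017)[0,:2]
      r=least_squares(lambda v:hull_c(n,*v)[0]-c_,g,diff_step=1e-3); 
      if i==0: print(n,c_,r.x,hull_c(n,*r.x)[1])
# pin & probe from top
c1=lambda x,y:[(x+.5)/6-.5+205,(y+.5)/6-.5+200]
c2=lambda x,y:[(x+.5)/4.4-.5+340,(y+.5)/4.4-.5+220]
print('tip',at_z('top',[c1(520,240)],.056))
b=at_z('top',[c1(418,172),c1(570,130),c1(620,300),c1(465,345)],.012);print('base',b,b.mean(0))
print('cur',at_z('top',[c2(80,40),c2(62,185)],.032))
print('disc,gripend,snout',at_z('top',[c2(275,145),c2(357,160),c2(408,170)],.075))
E
```

```text
top [217 212  14  14 152] [223.82236842 218.53947368]
top [209 271  14  13 146] [215.67808219 276.82876712]
side [230 232  10  13  86] [234.31395349 238.12790698]
side [237 257  15  23 300] [244.07 268.08]
side [296 294  18  26 385] [304.46233766 306.60519481]
top [223.82236842 218.53947368] [0.6145855  0.20937265] 181.53376822033897
top [215.67808219 276.82876712] [0.46942826 0.22449284] 187.76170942606404
side [234.31395349 238.12790698] [0.68990671 0.15051034] 335.12059815973043
side [244.07 268.08] [0.61539551 0.20979086] 408.786180430674
side [304.46233766 306.60519481] [0.47121577 0.22489187] 511.3546192883514
tip [[0.5597424  0.03897224 0.056     ]]
base [[ 0.59178046  0.08219288  0.012     ]
 [ 0.60995624  0.01872349  0.012     ]
 [ 0.53914307 -0.00220782  0.012     ]
 [ 0.5199864   0.06171713  0.012     ]] [0.56521654 0.04010642 0.012     ]
cur [[ 0.58975831 -0.12319301  0.032     ]
 [ 0.50973459 -0.11179452  0.032     ]]
disc,gripend,snout [[ 0.52993235 -0.21697824  0.075     ]
 [ 0.52235301 -0.2596396   0.075     ]
 [ 0.51728367 -0.28615282  0.075     ]]
```

View pics/c3.png

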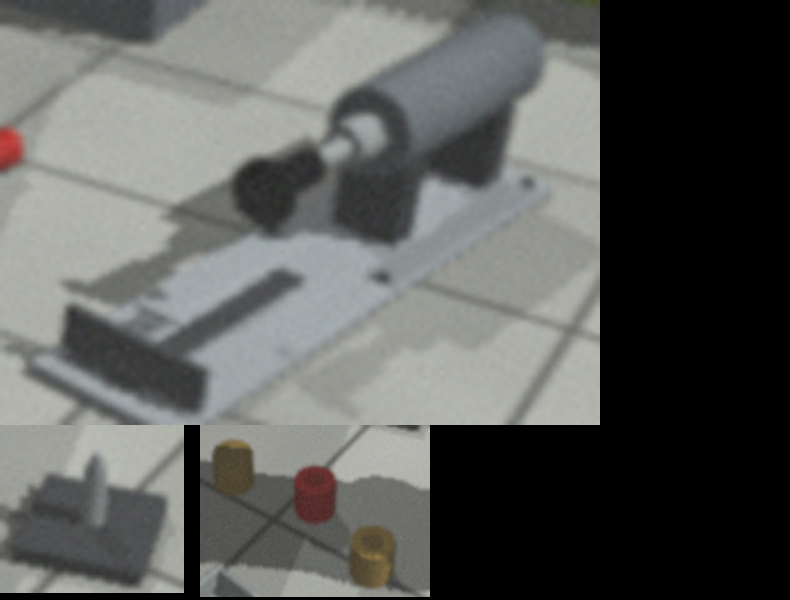

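```bash
python3 - <<'E'
from h import *
print('side tip',at_z('side',[[290+97/4-.4,212+31/4]],.056),'foot',at_z('side',[[290+97/4-.4,212+96/4]],.012))
for p in [(.5597,.039),(.565,.040)]:
  for n in('top','side'): print(n,proj(n,[[*p,.056],[*p,.012]]))
def rend(n,v):
    x,y,a=v;R=np.array([[np.cos(a),-np.sin(a)],[np.sin(a),np.cos(a)]])
    P=[[*(R@[sx,sy]+[x,y]),z] for sx in(-.035,.035) for sy in(-.035,.035) for z in(0,.012)]
    im=np.zeros((420*4,560*4),np.uint8);cv2.fillConvexPoly(im,np.int32(np.round((cv2.convexHull(np.float32(proj(n,P)))+.5)*4)),255)
    return cv2.resize(im,(560,420),interpolation=cv2.INTER_AREA)/255.
from scipy.optimize import minimize
im={n:cv2.cvtColor(cv2.imread(f"pics/{n}0.png"),cv2.COLOR_BGR2GRAY) for n in('top','side')}
def cost(v,ns):
    c=0
    for n in ns:
        r=rend(n,v);w=cv2.dilate(r,np.ones((9,9)))>0
        A=np.c_[r[w],np.ones(w.sum())];y=np.float64(im[n][w]);y=np.clip(y,60,130)
        c+=np.sum(np.abs(y-A@np.linalg.lstsq(A,y,rcond=None)[0]))/w.sum()
    return c
for ns in(['top'],['side'],['top','side']):
    best=min((minimize(cost,[.562,.04,a],(ns,),method='Nelder-Mead',options=dict(initial_simplex=np.array([[.562,.04,a],[.57,.04,a],[.562,.048,a],[.562,.04,a+.1]]))) for a in(.2,.3,.4)),key=lambda r:r.fun)
    print(ns,best.x,best.fun)
g=lambda p:[(p[0]+.5)/5-.5+325,(p[1]+.5)/5-.5+130]
print('side disc',at_z('side',[g((263,192))],.075),'cur ends',at_z('side',[g((66,308)),g((207,372))],.032))
print('side grip end, snout',at_z('side',[g((318,158)),g((345,148)),g((375,130))],.075))
# tray
c=at_z('top',[[135,236],[188,240],[183,295],[130,291]],.024);print('tray',c.mean(0),c)
print('wash',at_z('top',[[125,175]],.14),'flask',at_z('top',[[288,135]],.108),'washer',at_z('top',[[293,294]],.006))
E
```

```text
side tip [[0.56137344 0.04458435 0.056     ]] foot [[0.55998807 0.04179607 0.012     ]]
top [[291.23819783 239.60102373]
 [291.36639711 241.16751739]]
side [[315.89966128 218.74604688]
 [314.62484243 235.39049427]]
top [[290.83448313 237.3757783 ]
 [290.98102319 239.04248914]]
side [[313.46408791 218.11927662]
 [312.26545026 234.74760205]]
['top'] [0.56482554 0.04155012 0.29158535] 6.918198746677513
['side'] [0.56594703 0.04278079 0.21713296] 7.5358384140233285
['top', 'side'] [0.56526319 0.0420128  0.28066122] 14.57789033889414
side disc [[ 0.53181391 -0.2145045   0.075     ]] cur ends [[ 0.59005172 -0.12303606  0.032     ]
 [ 0.509539   -0.11026875  0.032     ]]
side grip end, snout [[ 0.52321505 -0.26680044  0.075     ]
 [ 0.51593438 -0.28628879  0.075     ]
 [ 0.51054701 -0.31649119  0.075     ]]
tray [0.4954296 0.3674785 0.024    ] [[0.56758015 0.43362595 0.024     ]
 [0.55904236 0.29675884 0.024     ]
 [0.42417154 0.30269229 0.024     ]
 [0.43092436 0.4368369  0.024     ]]
wash [[0.69579679 0.41821817 0.14      ]] flask [[0.80140795 0.04789869 0.108     ]] washer [[0.43016363 0.03405145 0.006     ]]
```

>>> step_arm(moves=[{"dp": [-35,-26.6,9],"fingers": 0.3},{"dp": [-35,-26.6,9],"fingers": 0.3},{"dp": [-35,-26.6,9],"fingers": 0.3},{"dp": [-35,-26.6,9],"fingers": 0.3},{"dp": [-35,-26.6,9],"fingers": 0.3}], squeeze=20)

```text
validation failed for argument at $.mo...
```

>>> step_arm(moves=[{"dp": [-35,-26.6,9],"fingers": 0.3},{"dp": [-35,-26.6,9],"fingers": 0.3},{"dp": [-35,-26.6,9],"fingers": 0.3},{"dp": [-35,-26.6,9],"fingers": 0.3},{"dp": [-37,-26.4,9],"fingers": 0.3}])

```text
validation failed for argument at $.mo...
```

>>> step_arm(moves=[{"dp": [-35,-26.6,9],"dr": [0,0,0],"fingers": 0.3},{"dp": [-35,-26.6,9],"dr": [0,0,0],"fingers": 0.3},{"dp": [-35,-26.6,9],"dr": [0,0,0],"fingers": 0.3},{"dp": [-35,-26.6,9],"dr": [0,0,0],"fingers": 0.3},{"dp": [-35,-26.6,9],"dr": [0,0,0],"fingers": 0.3}], squeeze=20)

```text
time_s: 0.72
tool_pos: [0.3555, 0.413, 0.1769]
tool_rot: [-180.0, -0.0, 158.1]
force: [1.0, 0.9, 0.5]
grip_width: 0.0611
grasp_force: 0.0
```

>>> step_arm(moves=[{"dp": [-35.4,-26.4,15],"dr": [0,0,0],"fingers": 0.3},{"dp": [-35.4,-26.4,15],"dr": [0,0,0],"fingers": 0.3},{"dp": [-35.4,-26.4,15],"dr": [0,0,0],"fingers": 0.3},{"dp": [-35.4,-26.4,15],"dr": [0,0,0],"fingers": 0.3},{"dp": [-35.3,-26.4,15],"dr": [0,0,0],"fingers": 0.3}])

```text
time_s: 1.35
tool_pos: [0.4704, 0.2248, 0.1019]
tool_rot: [-180.0, -0.0, 158.1]
force: [0.6, 0.4, -0.6]
grip_width: 0.0607
grasp_force: 0.0
```

```bash
cat > d.py <<'E'
import sys;from h import *
from scipy.spatial.transform import Rotation as Ro
o=env.get_obs();R=Ro.from_euler('xyz',o['tool_rot'],degrees=True).as_matrix()
t=np.array([float(v) for v in sys.argv[1:4]])
print(o['time_s'],o['tool_pos'].round(4),o['tool_rot'].round(1),'dp mm',(1e3*R.T@(t-o['tool_pos'])).round(1))
E
python3 d.py .4703 .2247 .010
python3 - <<'E'
from h import *
r=[]
for n in('top','side'):
    a=env.read_camera(n)[:,:,::-1]
    o=env.get_obs();print(n,proj(n,[o['tool_pos'],[.4703,.2247,.034]]))
    u=proj(n,[o['tool_pos']])[0].astype(int)
    r.append(cv2.resize(a[u[1]-40:u[1]+60,u[0]-35:u[0]+45],(400,500),interpolation=cv2.INTER_CUBIC))
cv2.imwrite("pics/g1.png",np.hstack(r))
E
```

```text
1.35 [0.4704 0.2248 0.1019] [-180.    -0.   158.1] dp mm [ 0.  -0.1 91.9]
top [[211.67865973 275.61340287]
 [214.3680478  276.49006722]]
side [[308.46801695 268.59491091]
 [305.43679934 299.88965105]]
```

View pics/g1.png

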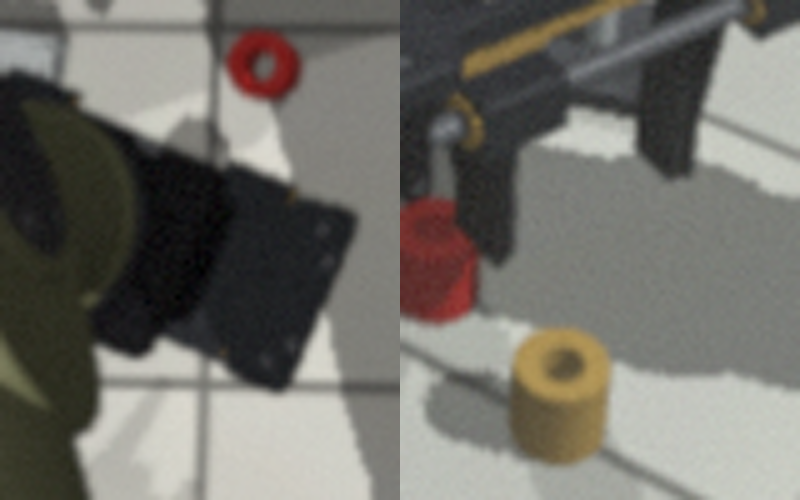

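>>> step_arm(moves=[{"dp": [0,0,25],"dr": [0,0,0],"fingers": 0.3},{"dp": [0,0,25],"dr": [0,0,0],"fingers": 0.3},{"dp": [0,0,25],"dr": [0,0,0],"fingers": 0.3},{"dp": [0,0,15],"dr": [0,0,0],"fingers": 0.3},{"dp": [0,0,5],"dr": [0,0,0],"fingers": 0.3}])

```text
time_s: 2.08
tool_pos: [0.4694, 0.2262, 0.0067]
tool_rot: [-179.9, -0.1, 158.1]
force: [-0.3, 0.6, 0.1]
grip_width: 0.0608
grasp_force: 0.0
```

>>> step_arm(moves=[{"dp": [0,0,0],"dr": [0,0,0],"fingers": 0.7},{"dp": [0,0,0],"dr": [0,0,0],"fingers": 0.8},{"dp": [0,0,0],"dr": [0,0,0],"fingers": 0.8},{"dp": [0,0,0],"dr": [0,0,0],"fingers": 0.8},{"dp": [0,0,0],"dr": [0,0,0],"fingers": 0.8}])

```text
time_s: 2.7
tool_pos: [0.4704, 0.2263, 0.0082]
tool_rot: [180.0, 0.0, 158.1]
force: [-1.0, -0.6, 4.4]
grip_width: 0.0338
grasp_force: 20.0
```

>>> step_arm(moves=[{"dp": [0,0,-10],"dr": [0,0,0],"fingers": 0.8},{"dp": [0,0,-20],"dr": [0,0,0],"fingers": 0.8},{"dp": [0,0,-25],"dr": [0,0,0],"fingers": 0.8},{"dp": [0,0,-25],"dr": [0,0,0],"fingers": 0.8},{"dp": [0,0,-20],"dr": [0,0,0],"fingers": 0.8}])

```text
time_s: 3.32
tool_pos: [0.4702, 0.2263, 0.1089]
tool_rot: [179.9, 0.0, 158.1]
force: [-0.1, 0.1, -0.5]
grip_width: 0.0339
grasp_force: 20.0
```

```bash
python3 d.py .562 .041 .095
```

```text
3.325 [0.4702 0.2263 0.1089] [179.9   0.  158.1] dp mm [-154.2 -137.8   13.9]
```

>>> step_arm(moves=[{"dp": [-31,-27.6,0],"dr": [0,0,0],"fingers": 0.8},{"dp": [-31,-27.6,0],"dr": [0,0,0],"fingers": 0.8},{"dp": [-31,-27.6,5],"dr": [0,0,0],"fingers": 0.8},{"dp": [-31,-27.6,8],"dr": [0,0,0],"fingers": 0.8},{"dp": [-30.2,-27.4,10],"dr": [0,0,0],"fingers": 0.8}])

```text
time_s: 3.95
tool_pos: [0.5625, 0.0398, 0.0849]
tool_rot: [180.0, 0.0, 158.1]
force: [-0.5, 0.4, -0.4]
grip_width: 0.0338
grasp_force: 20.0
```

```bash
python3 d.py .562 .041 .085;python3 - <<'E'
from h import *
r=[]
for n in('top','side'):
    a=env.read_camera(n)[:,:,::-1]
    p=[.562,.041,.056];print(n,proj(n,[p,[.562,.041,.012]]))
    u=proj(n,[p])[0].astype(int);print(u-[35,40])
    r.append(cv2.resize(a[u[1]-40:u[1]+40,u[0]-35:u[0]+45],(400,400) if n=='top' else (400,400),interpolation=cv2.INTER_CUBIC))
cv2.imwrite("pics/g2.png",np.hstack(r))
E
```

```text
3.95 [0.5625 0.0398 0.0849] [180.    0.  158.1] dp mm [ 0.9  0.9 -0.1]
top [[290.40486716 238.6292789 ]
 [290.57107442 240.23947094]]
[255 198]
side [[314.46204453 218.82970093]
 [313.23003648 235.47833909]]
[279 178]
```

View pics/g2.png

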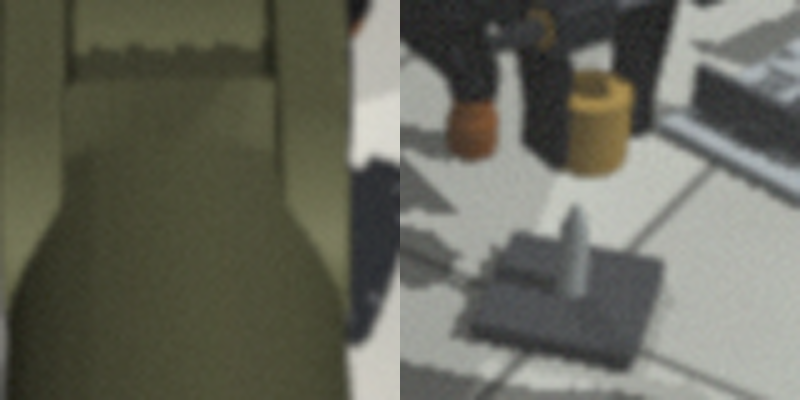

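```bash
python3 - <<'E'
from h import *
t=np.linspace(0,2*np.pi,80)
x,y=.5625,.0398
for z in(.077,.111):
    P=proj('side',np.c_[x+.017*np.cos(t),y+.017*np.sin(t),0*t+z]);C=((P-[279,178]+.5)*5)+[400,0]
    print(z,'x',C[:,0].min(),C[:,0].max(),'y',C[:,1].min(),C[:,1].max())
P=proj('side',np.c_[x+.0075*np.cos(t),y+.0075*np.sin(t),0*t+.111]);C=((P-[279,178]+.5)*5)+[400,0];print('bore',C.min(0),C.max(0))
for p in[(.562,.041),(.5634,.042),(.565,.0425)]:
    print(p,((proj('side',[[*p,.056],[*p,.034],[*p,.012]])-[279,178]+.5)*5+[400,0]).round(1).tolist())
E
```

```text
0.077 x 541.9572778077628 624.7126274111727 y 140.4686921963166 187.00417103146435
0.111 x 546.0795692888439 630.892927346151 y 71.20524011817665 116.30481508067604
bore [569.74948415  83.4768092 ] [607.16015455 103.36857701]
(0.562, 0.041) [[579.8, 206.6], [576.7, 248.9], [573.7, 289.9]]
(0.5634, 0.042) [[575.7, 206.7], [572.6, 248.9], [569.7, 289.9]]
(0.565, 0.0425) [[571.8, 205.9], [568.8, 248.2], [565.9, 289.2]]
```

>>> step_arm(moves=[{"dp": [-1.3,1.9,3],"dr": [0,0,0],"fingers": 0.8},{"dp": [0,0,8],"dr": [0,0,0],"fingers": 0.8},{"dp": [0,0,6],"dr": [0,0,0],"fingers": 0.8},{"dp": [0,0,5],"dr": [0,0,0],"fingers": 0.8},{"dp": [0,0,4],"dr": [0,0,0],"fingers": 0.8}])

```text
time_s: 4.68
tool_pos: [0.5635, 0.0424, 0.0582]
tool_rot: [-180.0, -0.0, 158.2]
force: [-0.8, -1.1, -0.6]
grip_width: 0.0338
grasp_force: 20.0
```

>>> step_arm(moves=[{"dp": [0,0,3],"dr": [0,0,0],"fingers": 0.8},{"dp": [0,0,3],"dr": [0,0,0],"fingers": 0.8},{"dp": [0,0,3],"dr": [0,0,0],"fingers": 0.8},{"dp": [0,0,3],"dr": [0,0,0],"fingers": 0.8},{"dp": [0,0,3],"dr": [0,0,0],"fingers": 0.8}])

```text
time_s: 5.3
tool_pos: [0.5632, 0.0411, 0.0433]
tool_rot: [-179.9, -0.0, 158.1]
force: [-2.7, -4.6, 1.4]
grip_width: 0.0339
grasp_force: 20.0
```

>>> step_arm(moves=[{"dp": [0.2,-1.0,3],"dr": [0,0,0],"fingers": 0.8},{"dp": [0,0,5],"dr": [0,0,0],"fingers": 0.8},{"dp": [0,0,5],"dr": [0,0,0],"fingers": 0.8},{"dp": [0,0,5],"dr": [0,0,0],"fingers": 0.8},{"dp": [0,0,2],"dr": [0,0,0],"fingers": 0.8}])

```text
time_s: 5.92
tool_pos: [0.5629, 0.0411, 0.0231]
tool_rot: [-180.0, -0.0, 158.1]
force: [-4.0, -3.2, 1.9]
grip_width: 0.0339
grasp_force: 20.0
```

Going well; press to seat.

>>> step_arm(moves=[{"dp": [0.6,-0.4,2],"dr": [0,0,0],"fingers": 0.8},{"dp": [0,0,1],"dr": [0,0,0],"fingers": 0.8},{"dp": [0,0,1],"dr": [0,0,0],"fingers": 0.8},{"dp": [0,0,1],"dr": [0,0,0],"fingers": 0.8},{"dp": [0,0,0],"dr": [0,0,0],"fingers": 0.8}])

```text
time_s: 6.55
tool_pos: [0.5629, 0.0411, 0.0201]
tool_rot: [180.0, 0.0, 158.1]
force: [-6.4, -3.8, 10.8]
grip_width: 0.0341
grasp_force: 20.0
```

>>> step_arm(moves=[{"dp": [0,0,0],"dr": [0,0,0],"fingers": 0.5},{"dp": [0,0,0],"dr": [0,0,0],"fingers": 0.3},{"dp": [0,0,0],"dr": [0,0,0],"fingers": 0.3},{"dp": [0,0,-10],"dr": [0,0,0],"fingers": 0.3},{"dp": [0,0,-20],"dr": [0,0,0],"fingers": 0.3}])

```text
time_s: 7.18
tool_pos: [0.5619, 0.0413, 0.0486]
tool_rot: [-180.0, -0.1, 158.1]
force: [0.4, -0.6, 0.7]
grip_width: 0.0604
grasp_force: 0.0
```

>>> step_arm(moves=[{"dp": [0,0,-30],"dr": [0,0,-0.1],"fingers": 0.3},{"dp": [0,0,-25],"dr": [0,0,-0.1],"fingers": 0.3},{"dp": [0,0,-10],"dr": [0,0,-0.1],"fingers": 0.3},{"dp": [0,0,0],"dr": [0,0,-0.1],"fingers": 0.3},{"dp": [0,0,0],"dr": [0,0,-0.1],"fingers": 0.3}])

```text
time_s: 7.8
tool_pos: [0.5628, 0.0414, 0.1145]
tool_rot: [180.0, 0.1, -173.0]
force: [0.2, 0.2, -0.4]
grip_width: 0.061
grasp_force: 0.0
```

```bash
python3 d.py .615 .2096 .11
```

```text
7.8 [0.5628 0.0414 0.1145] [ 1.80e+02  1.00e-01 -1.73e+02] dp mm [-72.2 160.7   4.7]
```

>>> step_arm(moves=[{"dp": [-14.4,32.1,1],"dr": [0,0,0],"fingers": 0.3},{"dp": [-14.4,32.1,1],"dr": [0,0,0],"fingers": 0.3},{"dp": [-14.4,32.1,1],"dr": [0,0,0],"fingers": 0.3},{"dp": [-14.4,32.1,1],"dr": [0,0,0],"fingers": 0.3},{"dp": [-14.4,32.2,1],"dr": [0,0,0],"fingers": 0.3}])

```text
time_s: 8.43
tool_pos: [0.6155, 0.2104, 0.1093]
tool_rot: [180.0, 0.1, -173.2]
force: [-0.3, -0.8, -0.2]
grip_width: 0.061
grasp_force: 0.0
```

>>> step_arm(moves=[{"dp": [0,0,25],"dr": [0,0,0],"fingers": 0.3},{"dp": [0,0,25],"dr": [0,0,0],"fingers": 0.3},{"dp": [0,0,25],"dr": [0,0,0],"fingers": 0.3},{"dp": [0,0,20],"dr": [0,0,0],"fingers": 0.3},{"dp": [0,0,6],"dr": [0,0,0],"fingers": 0.3}])

```text
time_s: 9.05
tool_pos: [0.6142, 0.2089, 0.0064]
tool_rot: [-180.0, -0.1, -173.2]
force: [-0.4, -0.1, -0.5]
grip_width: 0.0609
grasp_force: 0.0
```

>>> step_arm(moves=[{"dp": [0,0,0],"dr": [0,0,0],"fingers": 0.7},{"dp": [0,0,0],"dr": [0,0,0],"fingers": 0.8},{"dp": [0,0,0],"dr": [0,0,0],"fingers": 0.8},{"dp": [0,0,0],"dr": [0,0,0],"fingers": 0.8},{"dp": [0,0,0],"dr": [0,0,0],"fingers": 0.8}])

```text
time_s: 9.68
tool_pos: [0.6155, 0.2093, 0.0084]
tool_rot: [180.0, 0.1, -173.2]
force: [-1.3, -0.0, 2.8]
grip_width: 0.0331
grasp_force: 20.0
```

>>> step_arm(moves=[{"dp": [0,0,-10],"dr": [0,0,0],"fingers": 0.8},{"dp": [0,0,-20],"dr": [0,0,0],"fingers": 0.8},{"dp": [0,0,-25],"dr": [0,0,0],"fingers": 0.8},{"dp": [0,0,-25],"dr": [0,0,0],"fingers": 0.8},{"dp": [0,0,-20],"dr": [0,0,0],"fingers": 0.8}])

```text
time_s: 10.3
tool_pos: [0.6156, 0.2093, 0.1101]
tool_rot: [180.0, 0.1, -173.2]
force: [0.1, -0.3, -0.2]
grip_width: 0.0335
grasp_force: 20.0
```

```bash
python3 d.py .494 .367 .1;python3 - <<'E'
from h import *
r=[]
for n,p in(('side',[.5635,.042,.03]),('side',[.495,.367,.024]),):
    a=env.read_camera(n)[:,:,::-1]
    u=proj(n,[p])[0].astype(int);print(u)
    x0=u[0]-40 if not r else u[0]-80;w=80 if not r else 160
    y0=min(u[1]-40 if not r else u[1]-80,420-w)
    r.append(cv2.resize(a[y0:y0+w,x0:x0+w],(400,400),interpolation=cv2.INTER_CUBIC))
cv2.imwrite("pics/g3.png",np.hstack(r))
E
```

```text
10.3 [0.6156 0.2093 0.1101] [ 1.800e+02  1.000e-01 -1.732e+02] dp mm [102.2 171.   10. ]
[312 228]
[240 356]
```

View pics/g3.png

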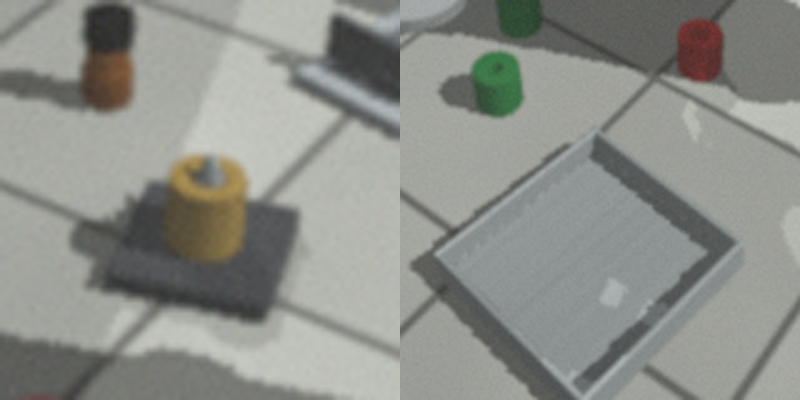

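>>> step_arm(moves=[{"dp": [20.4,34.2,0],"dr": [0,0,0],"fingers": 0.8},{"dp": [20.4,34.2,0],"dr": [0,0,0],"fingers": 0.8},{"dp": [20.4,34.2,0],"dr": [0,0,0],"fingers": 0.8},{"dp": [20.4,34.2,0],"dr": [0,0,0],"fingers": 0.8},{"dp": [20.4,34.2,10],"dr": [0,0,0],"fingers": 0.8}])

```text
time_s: 11.02
tool_pos: [0.4928, 0.3679, 0.0975]
tool_rot: [180.0, 0.0, -173.2]
force: [0.7, 0.1, -1.0]
grip_width: 0.0335
grasp_force: 20.0
```

>>> step_arm(moves=[{"dp": [0,0,25],"dr": [0,0,0],"fingers": 0.8},{"dp": [0,0,25],"dr": [0,0,0],"fingers": 0.8},{"dp": [0,0,20],"dr": [0,0,0],"fingers": 0.8},{"dp": [0,0,10],"dr": [0,0,0],"fingers": 0.8},{"dp": [0,0,4],"dr": [0,0,0],"fingers": 0.8}])

```text
time_s: 11.65
tool_pos: [0.4936, 0.3667, 0.013]
tool_rot: [-180.0, -0.0, -173.2]
force: [0.6, -0.0, -0.5]
grip_width: 0.0332
grasp_force: 20.0
```

>>> step_arm(moves=[{"dp": [0,0,1],"dr": [0,0,0],"fingers": 0.8},{"dp": [0,0,0],"dr": [0,0,0],"fingers": 0.5},{"dp": [0,0,0],"dr": [0,0,0],"fingers": 0.3},{"dp": [0,0,0],"dr": [0,0,0],"fingers": 0.3},{"dp": [0,0,-10],"dr": [0,0,0],"fingers": 0.3}])

```text
time_s: 12.28
tool_pos: [0.493, 0.3665, 0.0223]
tool_rot: [-180.0, -0.1, -173.2]
force: [0.1, -0.2, 0.4]
grip_width: 0.0593
grasp_force: 0.0
```

>>> step_arm(moves=[{"dp": [0,0,-30],"dr": [0,0,0],"fingers": 0.3},{"dp": [0,0,-40],"dr": [0,0,0],"fingers": 0.3},{"dp": [0,0,-40],"dr": [0,0,0.16],"fingers": 0.3},{"dp": [0,0,-30],"dr": [0,0,0.16],"fingers": 0.3},{"dp": [0,0,-20],"dr": [0,0,0.16],"fingers": 0.3}])

```text
time_s: 12.9
tool_pos: [0.4942, 0.3673, 0.1856]
tool_rot: [179.8, 0.1, 159.0]
force: [0.7, 0.7, -0.3]
grip_width: 0.0611
grasp_force: 0.0
```

>>> step_arm(moves=[{"dp": [0,0,0],"dr": [0,0,0.16],"fingers": 0.3},{"dp": [0,0,0],"dr": [0,0,0.16],"fingers": 0.3},{"dp": [0,0,0],"dr": [0,0,0.16],"fingers": 0.3},{"dp": [0,0,0],"dr": [0,0,0.16],"fingers": 0.3},{"dp": [0,0,0],"dr": [0,0,0.16],"fingers": 0.3}])

```text
time_s: 13.52
tool_pos: [0.4936, 0.367, 0.1835]
tool_rot: [179.9, -0.0, 113.1]
force: [-0.1, -0.8, 0.5]
grip_width: 0.0609
grasp_force: 0.0
```

>>> step_arm(moves=[{"dp": [0,0,0],"dr": [0,0,0.16],"fingers": 0.3},{"dp": [0,0,0],"dr": [0,0,0.16],"fingers": 0.3},{"dp": [0,0,0],"dr": [0,0,0.16],"fingers": 0.3},{"dp": [0,0,0],"dr": [0,0,0.085],"fingers": 0.3},{"dp": [0,0,0],"dr": [0,0,0],"fingers": 0.3}])

```text
time_s: 14.15
tool_pos: [0.4936, 0.367, 0.1833]
tool_rot: [180.0, -0.0, 81.1]
force: [1.0, 0.4, 0.8]
grip_width: 0.0612
grasp_force: 0.0
```

```bash
python3 d.py .5275 -.2385 .15;python3 - <<'E'
from h import *
r=[]
for n,p in(('side',[.495,.367,.024]),('top',[.535,-.23,.07])):
    a=env.read_camera(n)[:,:,::-1]
    u=proj(n,[p])[0].astype(int)
    w=120; x0=u[0]-60;y0=min(u[1]-60,420-w);print(x0,y0)
    r.append(cv2.resize(a[y0:y0+w,x0:x0+w],(400,400),interpolation=cv2.INTER_CUBIC))
cv2.imwrite("pics/g4.png",np.hstack(r))
E
```

```text
14.15 [0.4936 0.367  0.1833] [180.   -0.   81.1] dp mm [-593.1  126.9   32.9]
180 296
347 190
```

View pics/g4.png

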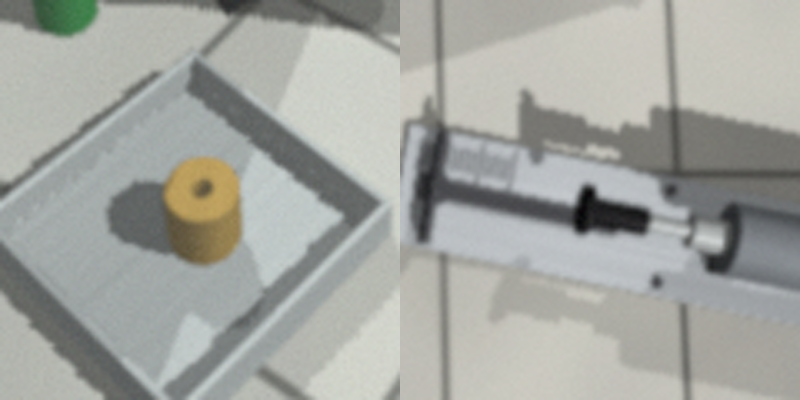

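```bash
cat > fit.py <<'E'
from h import *
from scipy.optimize import minimize
def mask(n,hulls):
    im=np.zeros((1680,2240),np.uint8)
    for P in hulls: cv2.fillConvexPoly(im,np.int32(np.round((cv2.convexHull(np.float32(proj(n,P)))+.5)*4)),255)
    return cv2.resize(im,(560,420),interpolation=cv2.INTER_AREA)/255.
def loc(v,pts):
    x,y,a=v;R=np.array([[np.cos(a),-np.sin(a),0],[np.sin(a),np.cos(a),0],[0,0,1]]);return np.array(pts)@R.T+[x,y,0]
def bar(v): return [loc(v,[[i,j,k] for i in(-.042,.042) for j in(-.003,.003) for k in(.008,.032)])]
T=np.linspace(0,2*np.pi,24)
def cyl(v,r,y0,y1): return loc(v,[[r*np.cos(t),y,.075+r*np.sin(t)] for t in T for y in(y0,y1)])
def disc(v): return [cyl(v,.018,-.003,.003),cyl(v,.010,-.043,-.003)]
def cost(v,ims,shape,w0=None):
    c=0
    for n,g in ims.items():
        r=mask(n,shape(v));w=w0[n]
        A=np.c_[r[w],np.ones(w.sum())];y=g[w]
        c+=np.sum((y-A@np.linalg.lstsq(A,y,rcond=None)[0])**2)/np.sum((y-y.mean())**2)
    return c
def fit(ims,shape,v0,hi):
    ims={n:np.clip(cv2.cvtColor(i,cv2.COLOR_BGR2GRAY).astype(float),0,hi) for n,i in ims.items()}
    best=None
    for k in range(2):
        w={n:cv2.dilate(mask(n,shape(v0)),np.ones((9,9)))>0 for n in ims}
        b=minimize(cost,v0,(ims,shape,w),method='Nelder-Mead',options=dict(initial_simplex=np.array(v0)+np.array([[0,0,0],[.006,0,0],[0,.006,0],[0,0,.08]]),xatol=1e-5,fatol=1e-5));v0=b.x
    return b.x,b.fun
E
python3 - <<'E'
from fit import *
I={n:env.read_camera(n)[:,:,::-1].copy() for n in('top','side')}
for n in I: cv2.imwrite(f"pics/{n}1.png",I[n])
for nm,s,v in(('bar',bar,[.55,-.117,-.15]),('disc',disc,[.531,-.216,-.15])):
  for hi in(110,160):
    for ns in(('top',),('side',),('top','side')):
        x,f=fit({n:I[n] for n in ns},s,v,hi);print(nm,hi,ns,x.round(4),round(f,3))
E
```

```text
bar 110 ('top',) [ 0.5531 -0.1187 -0.2059] 0.361
bar 110 ('side',) [ 0.552  -0.1152 -0.2255] 0.213
bar 110 ('top', 'side') [ 0.5529 -0.118  -0.2069] 0.614
bar 160 ('top',) [ 0.5529 -0.1186 -0.1916] 0.434
bar 160 ('side',) [ 0.5507 -0.1159 -0.2414] 0.241
bar 160 ('top', 'side') [ 0.552  -0.1177 -0.1995] 0.701
disc 110 ('top',) [ 0.5288 -0.2148 -0.1424] 0.258
disc 110 ('side',) [ 0.5296 -0.2136 -0.1186] 0.231
disc 110 ('top', 'side') [ 0.5298 -0.2149 -0.1612] 0.55Traceback (most recent call last):
  File "<stdin>", line 7, in <module>
  File "fit.py", line 25, in fit
    b=minimize(cost,v0,(ims,shape,w),method='Nelder-Mead',options=dict(initial_simplex=np.array(v0)+np.array([[0,0,0],[.006,0,0],[0,.006,0],[0,0,.08]]),xatol=1e-5,fatol=1e-5));v0=b.x
    res = _minimize_neldermead(fun, x0, args, callback, bounds=bounds,
                               **options)
    fxr = func(xr)
    fx = function(np.copy(x), *(wrapper_args + args))
  File "fit.py", line 16, in cost
    r=mask(n,shape(v));w=w0[n]
  File "fit.py", line 5, in mask
    for P in hulls: cv2.fillConvexPoly(im,np.int32(np.round((cv2.convexHull(np.float32(proj(n,P)))+.5)*4)),255)
                                                                                       ~~~~^^^^^
  File "h.py", line 5, in proj
    m=env.camera_model(n);K=np.array([[m['fx'],0,m['cx']],[0,m['fy'],m['cy']],[0,0,1]])
ValueError: time passes only in moves, steps and waits
```

>>> step_arm(moves=[{"dp": [-39.5,8.3,0],"dr": [0,0,0],"fingers": 0.3},{"dp": [-39.5,8.3,0],"dr": [0,0,0],"fingers": 0.3},{"dp": [-39.5,8.3,0],"dr": [0,0,0],"fingers": 0.3},{"dp": [-39.5,8.3,0],"dr": [0,0,0],"fingers": 0.3},{"dp": [-39.5,8.3,0],"dr": [0,0,0],"fingers": 0.3}])

```text
time_s: 14.98
tool_pos: [0.5039, 0.164, 0.1828]
tool_rot: [180.0, -0.0, 81.1]
force: [-0.4, 0.6, -0.1]
grip_width: 0.0609
grasp_force: 0.0
```

>>> step_arm(moves=[{"dp": [-39.5,8.3,0],"dr": [0,0,0],"fingers": 0.3},{"dp": [-39.5,8.3,0],"dr": [0,0,0],"fingers": 0.3},{"dp": [-39.5,8.3,0],"dr": [0,0,0],"fingers": 0.3},{"dp": [-39.5,8.3,0],"dr": [0,0,0],"fingers": 0.3},{"dp": [-39.5,8.3,0],"dr": [0,0,0],"fingers": 0.3}])

```text
time_s: 15.6
tool_pos: [0.5142, -0.0376, 0.1829]
tool_rot: [180.0, -0.0, 81.1]
force: [0.6, -0.5, 0.0]
grip_width: 0.0611
grasp_force: 0.0
```

>>> step_arm(moves=[{"dp": [-39.5,8.3,5],"dr": [0,0,0],"fingers": 0.3},{"dp": [-39.5,8.3,5],"dr": [0,0,0],"fingers": 0.3},{"dp": [-39.5,8.3,5],"dr": [0,0,0],"fingers": 0.3},{"dp": [-39.5,8.3,5],"dr": [0,0,0],"fingers": 0.3},{"dp": [-39.5,8.3,5],"dr": [0,0,0.045],"fingers": 0.3}])

```text
time_s: 16.23
tool_pos: [0.5246, -0.2389, 0.1576]
tool_rot: [180.0, -0.0, 78.5]
force: [1.4, 0.2, 0.5]
grip_width: 0.0613
grasp_force: 0.0
```

```bash
python3 d.py .525 -.2372 .056; python3 - <<'E'
from fit import *
a=cv2.imread("pics/side1.png");a={'side':a}
for v in([.5295,-.2147,-.2],):print('x')
E
```

```text
16.225 [ 0.5246 -0.2389  0.1576] [180.   -0.   78.5] dp mm [ 1.700e+00 -1.000e-01  1.016e+02]
x
```

>>> step_arm(moves=[{"dp": [1.5,0,25],"dr": [0,0,0],"fingers": 0.3},{"dp": [0,0,25],"dr": [0,0,0],"fingers": 0.3},{"dp": [0,0,22],"dr": [0,0,0],"fingers": 0.3},{"dp": [0,0,18],"dr": [0,0,0],"fingers": 0.3},{"dp": [0,0,11.5],"dr": [0,0,0],"fingers": 0.3}], squeeze=40)

```text
time_s: 16.85
tool_pos: [0.5247, -0.2361, 0.0552]
tool_rot: [-180.0, -0.0, 78.5]
force: [0.1, -0.3, -0.4]
grip_width: 0.0615
grasp_force: 0.0
```

>>> step_arm(moves=[{"dp": [0,0,0],"dr": [0,0,0],"fingers": 0.6},{"dp": [0,0,0],"dr": [0,0,0],"fingers": 0.9},{"dp": [0,0,0],"dr": [0,0,0],"fingers": 0.95},{"dp": [0,0,0],"dr": [0,0,0],"fingers": 0.95},{"dp": [0,0,0],"dr": [0,0,0],"fingers": 0.95}])

```text
time_s: 17.48
tool_pos: [0.5264, -0.2366, 0.0566]
tool_rot: [179.8, 0.0, 78.5]
force: [2.4, -1.5, -6.8]
grip_width: 0.0191
grasp_force: 40.2
```

>>> step_arm(moves=[{"dp": [5,0,0],"dr": [0,0,0],"fingers": 0.95},{"dp": [10,0,0],"dr": [0,0,0],"fingers": 0.95},{"dp": [10,0,0],"dr": [0,0,0],"fingers": 0.95},{"dp": [10,0,0],"dr": [0,0,0],"fingers": 0.95},{"dp": [5,0,0],"dr": [0,0,0],"fingers": 0.95}])

```text
time_s: 18.1
tool_pos: [0.5339, -0.1995, 0.0565]
tool_rot: [179.8, 0.2, 78.5]
force: [3.7, -6.5, -4.0]
grip_width: 0.0187
grasp_force: 40.0
```

>>> step_arm(moves=[{"dp": [5,0.4,0],"dr": [0,0,0],"fingers": 0.95},{"dp": [12,0.4,0],"dr": [0,0,0],"fingers": 0.95},{"dp": [12,0.2,0],"dr": [0,0,0],"fingers": 0.95},{"dp": [12,0.2,0],"dr": [0,0,0],"fingers": 0.95},{"dp": [9,0.2,0],"dr": [0,0,0],"fingers": 0.95}])

```text
time_s: 18.73
tool_pos: [0.5433, -0.1525, 0.0564]
tool_rot: [180.0, 0.3, 78.4]
force: [-0.8, -8.2, 0.5]
grip_width: 0.0186
grasp_force: 40.0
```

```bash
python3 - <<'E'
from h import *
r=[]
for n,p in(('side',[.555,-.12,.06]),('top',[.555,-.12,.06])):
    a=env.read_camera(n)[:,:,::-1]; cv2.imwrite(f"pics/{n}2.png",a)
    u=proj(n,[p])[0].astype(int)
    w=60; x0=u[0]-30;y0=u[1]-30;print(n,x0,y0)
    r.append(cv2.resize(a[y0:y0+w,x0:x0+w],(400,400),interpolation=cv2.INTER_CUBIC))
cv2.imwrite("pics/g5.png",np.hstack(r))
o=env.get_obs();print(o['tool_pos'],o['force'])
E
```

```text
side 321 156
top 328 211
[ 0.54346126 -0.15159745  0.05642538] [-0.93279848 -7.80438767  0.84316933]
```

>>> step_arm(moves=[{"dp": [4,0,0],"dr": [0,0,0],"fingers": 0.95},{"dp": [4,0,0],"dr": [0,0,0],"fingers": 0.95},{"dp": [4,0,0],"dr": [0,0,0],"fingers": 0.95},{"dp": [0,0,0],"dr": [0,0,0],"fingers": 0.95},{"dp": [0,0,0],"dr": [0,0,0],"fingers": 0.95}])

```text
time_s: 19.45
tool_pos: [0.5455, -0.1415, 0.0564]
tool_rot: [180.0, 0.3, 78.3]
force: [-0.7, -8.4, -0.2]
grip_width: 0.0186
grasp_force: 40.1
```

```bash
python3 - <<'E'
from fit import *
a=env.read_camera('side')[:,:,::-1].copy();cv2.imwrite("pics/side3.png",a)
t=env.read_camera('top')[:,:,::-1].copy();cv2.imwrite("pics/top3.png",t)
o=env.get_obs();print(o['tool_pos'],o['force'])
def crop(a,n,hulls,x0,y0):
    c=cv2.resize(a[y0:y0+60,x0:x0+60],(390,390),interpolation=cv2.INTER_CUBIC)
    return c
s=crop(a,'side',0,321,150);t=crop(t,'top',0,318,210)
S=np.hstack([s,t])
# overlay variant for the side and top: expected disc rim when exactly above fitted bar
th=np.linspace(0,2*np.pi,60)
b=[.552,-.1177,-.2]
for k,(n,im,x0,y0) in enumerate((('side',s.copy(),321,150),('top',t.copy(),318,210))):
    for P in(loc(b,[[.018*np.cos(q),0.003,.075+.018*np.sin(q)] for q in th]),loc(b,[[.042,-.003,.032],[-.042,-.003,.032],[-.042,.003,.032],[.042,.003,.032],[.042,-.003,.032]])):
        q=(proj(n,P)-[x0,y0]+.5)*6.5;cv2.polylines(im,[np.int32(q)],False,(0,0,255),1)
    S=np.vstack([S[:390],np.hstack([s,t])]) if 0 else S
    if k==0:i0=im
    else:i1=im
out=np.vstack([S[:,:],np.hstack([i0,i1])]);out=cv2.resize(out,(600,600),interpolation=cv2.INTER_AREA)
cv2.imwrite("pics/g6.png",out)
E
```

```text
[ 0.54552408 -0.14150411  0.05639345] [-1.42858659 -8.94701637 -0.20194677]
```

View pics/g6.png

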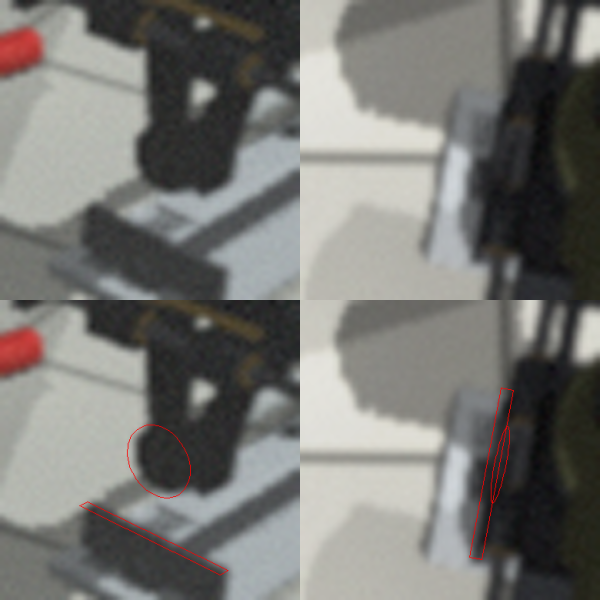

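```bash
cat > ax.py <<'E'
from fit import *
d=np.array([.205,.979]);p0=np.array([.5295,-.2147])
def V(s): return [*(p0+s*d),-.2065]
def run(f,s0,lines=True):
    g=np.clip(cv2.cvtColor(cv2.imread(f),cv2.COLOR_BGR2GRAY).astype(float),0,130)
    sh=lambda v:[cyl(v,.018,-.003,.003)]
    c=proj('side',[[*V(s0)[:2],.075]])[0]
    yy,xx=np.mgrid[:420,:560]
    w=(cv2.dilate(mask('side',sh(V(s0))),np.ones((9,9)))>0)&((xx<c[0]-1))
    ss=np.arange(s0-.012,s0+.012,.0005);C=[]
    for s in ss:
        r=mask('side',sh(V(s)))[w];A=np.c_[r,np.ones(len(r))];y=g[w]
        C.append(np.sum((y-A@np.linalg.lstsq(A,y,rcond=None)[0])**2)/np.sum((y-y.mean())**2))
    print(f,'best s',ss[np.argmin(C)],min(C))
E
python3 - <<'E'
from ax import *
run('pics/side0.png',0.);run('pics/side1.png',0.);run('pics/side2.png',.086);run('pics/side3.png',.097);run('pics/side3.png',.093)
b=[]
for f in('0','1'):
    for w in('side','top'):
        x,c=fit({w:cv2.imread(f'pics/{w}{f}.png')},bar,[.552,-.1177,-.2],130);print(w,f,x.round(4),'s',round(float((x[:2]-p0)@d),4),round(c,3))
E
```

```text
pics/side0.png best s 0.002000000000000012 0.12118679691572962
pics/side1.png best s 1.0408340855860843e-17 0.046562276876257115
pics/side2.png best s 0.0835 0.3040055496782547
pics/side3.png best s 0.09500000000000001 0.27901296165278944
pics/side3.png best s 0.09450000000000001 0.36553191920701483
side 0 [ 0.5511 -0.1162 -0.2189] s 0.1008 0.253
top 0 [ 0.5528 -0.1186 -0.1928] s 0.0989 0.388
side 1 [ 0.5502 -0.1153 -0.2215] s 0.1016 0.2
top 1 [ 0.553  -0.1186 -0.2007] s 0.0989 0.38
```

>>> step_arm(moves=[{"dp": [2,0,0],"dr": [0,0,0],"fingers": 0.95},{"dp": [2,0,0],"dr": [0,0,0],"fingers": 0.95},{"dp": [0,0,0],"dr": [0,0,0],"fingers": 0.95},{"dp": [0,0,0],"dr": [0,0,0],"fingers": 0.95},{"dp": [0,0,0],"dr": [0,0,0],"fingers": 0.95}])

```text
time_s: 20.18
tool_pos: [0.5463, -0.1377, 0.0564]
tool_rot: [180.0, 0.3, 78.3]
force: [-2.6, -8.2, 0.7]
grip_width: 0.0187
grasp_force: 40.1
```

```bash
python3 - <<'E'
from ax import *
a=env.read_camera('side')[:,:,::-1].copy();cv2.imwrite("pics/side4.png",a)
F=[]
for i in range(6):
    o=env.get_obs();F.append(o['force']);env.read_camera('top')
F=np.mean(F,0);print(o['tool_pos'],o['grasp_force'],F,'along',F[:2]@d,'moved',(o['tool_pos'][:2]-[.5264,-.2366])@d)
run('pics/side4.png',.099)
E
```

```text
[ 0.54626239 -0.13778551  0.056419  ] 40.053183529525995 [-1.23405053 -9.15250899  0.03067359] along -9.21328665802211 moved 0.1008111766901385
pics/side4.png best s 0.09850000000000002 0.2925156978254254
```

>>> step_arm(moves=[{"dp": [0,0,0],"dr": [0,0,0],"fingers": 0.95},{"dp": [0,0,0],"dr": [0,0,0],"fingers": 0.95},{"dp": [0,0,0],"dr": [0,0,0],"fingers": 0.95},{"dp": [0,0,0],"dr": [0,0,0],"fingers": 0.95},{"dp": [0,0,0],"dr": [0,0,0],"fingers": 0.95}])

```text
time_s: 21.15
tool_pos: [0.5463, -0.1378, 0.0564]
tool_rot: [180.0, 0.3, 78.3]
force: [-0.7, -8.3, 0.9]
grip_width: 0.0187
grasp_force: 40.1
```

```bash
python3 -c "
from cell import env
print(env.sign_off())"
```

```text
the job is handed in; nothing more can be done
None
```

I handed the job in at 21 s with the wide sleeve fully down on the pin, the narrow one in the tray, and the probe held about 99–101 mm out at 40 N. The cursor measured 99–101 mm out, so the disc should be within 5 mm of it; no verdict came back.

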